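# Fit the upper deck to the tube rotator

### The job

Build up the second deck of the tube rotator: slide the aluminium spacer sleeve onto the spindle, down onto the lower red deck, then the loose red tube disc on top of it with its hub facing up, and lastly the green cap, which is kept in the drawer of the low grey cabinet (shut or nearly so). Lower each part gently until it sits flat on the one below, rather than letting it drop, and let go. Leave the other loose things on the bench (bottle, jar, steel collar) standing where they are; the drawer may stay open.

Things in the scene. Friction and masses are not known exactly. Their poses are not given: they have to be found in the camera images.
- rotator: Tube rotator, fixed to the bench: pale grey motor base 140 x 140 x 44 mm, above it a fixed red lower deck (disc 100 mm across, its top 58 mm above the bench) and an upright steel spindle through its middle. Origin: centre of the base's underside, on the spindle axis; z up.
- spindle_seat (a point): The point on the spindle axis at the lower deck's top face, 58 mm above the bench, where the spacer comes to rest. Axes as the rotator.
- spindle_tip (a point): Top of the spindle, 122 mm above the bench (64 mm above the lower deck). The spindle is 10 mm in diameter; its last 6 mm taper to 4 mm.
- spacer: Aluminium spacer sleeve, loose, standing on the bench: 40 mm outside, 28 mm tall, through bore 14 mm, 50 to 100 g. Origin: centre of its underside; z up along the bore. Both ends are alike.
- disc: Loose red tube disc lying on the bench, hub up: plate 100 mm across and 8 mm thick with 12 dark tube holes near its rim, and on it a round hub 36 mm across and 18 mm tall (26 mm in all), through bore 14 mm, 70 to 140 g. Too wide to grip by its rim: take it by the hub. Origin: centre of the plate's underside; z up along the bore. Seated, its origin is 28 mm above spindle_seat.
- cap: Green cap in the drawer, loose, standing upright with its bore down: 38 mm across, 30 mm tall, blind bore 14 mm wide and 16 mm deep from below, 35 to 70 g. No thread: it simply slides over the spindle's end and sits on the hub. Origin: centre of its underside; z up. Seated, its origin is 54 mm above spindle_seat.
- drawers_drawer0 (a joint): How far the drawer is pulled out, in m: 0 shut, 0.134 at the stop; starts between 0 and 0.02. It is the one drawer of a low grey cabinet fixed to the bench (200 mm deep, 200 mm wide, 75 mm tall, white front facing the robot), slides with about 1 N of friction, stays where it is left and takes the cap along. It must come out to about 0.12 for the cap to stand clear.
- drawer_well (a point): Point on the drawer's floor, on its centre line, 50 mm behind the inside of its front wall; moves with the drawer. The floor is 22 mm and the side walls' top 53 mm above the bench; it is 158 mm wide inside. The cap stands within 45 mm of this point, 20 to 55 mm clear of the front wall; grip it across the width. A steel washer (30 mm, 6 mm tall) lies to its left and is not needed.
- drawers_drawer0_handle (a point): Middle of the drawer's steel bar handle: a level round bar 11 mm thick, 100 mm long, its axis 35 mm in front of the drawer's front face, 41 mm above the bench and 34 mm below the cabinet's top. Moves with the drawer. Axes: y along the bar (to the robot's left), z up; the drawer slides out along -x. The cabinet stands up to 0.12 rad askew.
- collar: Bystander: flat dark steel collar, 44 mm across, 8 mm tall, lying on the bench. Not part of the job. Origin: centre of its underside.
- reagent: Bystander: amber bottle with white cap, 60 mm across, 110 mm tall. Origin: centre of its underside.
- jar: Bystander: small pale jar with a blue lid, 38 mm across, 50 mm tall. Origin: centre of its underside.
Not all that is in view belongs to the job. Of the things that look like the disc, the middle-sized one is meant.

How it is judged:
By the outcome, as a careful person would: the job done as asked, in the order asked, and still so for the second after the job is handed in, with the robot touching nothing.
It also fails if it takes over 67 s, if anything falls off the work surface, if the arm or the gripper's body presses on something with over 40 N, if the wrist force passes 120 N, or if a joint passes its speed limit or range.

### The arm

A 6-joint arm with a two-finger parallel gripper is mounted at the origin on the work surface. World frame = base frame: x ahead of the robot, y to its left, z up, the work surface at z = 0. Lengths are in mm, angles in rad, forces in N, time in s.
With the tool pointing down it reaches from about 250 to 775 mm from the base axis. Payload 4 kg.
Tool frame: the origin (TCP) lies between the finger pads; the fingertips stand 8 mm ahead of it and the grasp point (between the pads) lies 11 mm behind it; x points along the fingers, y is the direction in which the jaws open and shut, and the axes are right-handed (so a half turn about x gives the same grasp; the last joint's range is limited). The gripper opens to 85 mm and grips with 20 to 120 N. Pads are 22 mm wide; open, the fingers measure 114 mm over their backs; the gripper's body (76 mm by 85 mm) begins 54 mm behind the grasp point. The pads swing forward as they close: fully open they stand 13 mm farther back than shut.
Start: joints at [-1.379, 0.087, 1.371, -0, 1.684, -0.103], TCP at [159.798, -526.29, 239.341] pointing down, gripper open.
Joint ranges: [-3.1, 3.1], [-0.76, 2.03], [0.27, 2.55], [-1.08, 4.22], [0.17, 2.65], [-2.57, 2.57]. Speed limits (rad/s): [2.79, 2.79, 3.14, 3.14, 3.14, 3.14].

### API

Orientations are given as a unit quaternion [x, y, z, w].
In Python, from workcell import r, claw, viewer gives the robot as it stands. Calls block until the motion is done:
- r.reach(position, orientation): joint-space move of the TCP to a pose.
- r.move_l(position, feed=150, ori=None, contact_N=None): straight line of the TCP; ori=None keeps the orientation; feed is the mean speed in mm/s. With contact_N (N) it stops when the force on the tool has changed by that much, and returns True; else False.
- r.movej(angles): joint-space move.
- claw.move_gripper(opening, force=None): finger opening in mm; force is the grip in N (None keeps the last); returns when the fingers have stopped.
- r.wait(seconds).
- r.solve_ik(position, orientation): joint angles nearest the present ones, or None.
- viewer.camera(name): name is "scene" or "top"; returns (picture, depth): 400x640x3 uint8, red, green, blue; 400x640 float32, mm along the optical axis (not along the pixel's ray), 0 where there is no reading.
- viewer.camera_info(name): a dict with "intrinsics" (3x3 intrinsics, pixels), "dist_coeffs" ([k1, k2, p1, p2, k3] as OpenCV has them; the pictures are not rectified), "cam_to_world" (4x4, takes a point from camera to world coordinates). Camera axes: x right, y down, z forward; pixel columns grow to the right and rows downward; lengths in mm; the calibration is good to about 2 mm. A picture is of the moment at which its call begins. camera_info takes no time and is no camera call.
A pose or a line that the arm cannot do raises r.Unreachable and nothing moves.
- r.finish_job(): hands the job in, once; it reports no verdict.
Readings, each from a call of its own:
- r.get_time_s(): time.
- r.get_joint_positions(): joint angles.
- r.get_joint_velocities(): joint speeds.
- r.get_joint_torque(): joint torques, N m.
- r.get_ee_pos(): TCP position.
- r.get_orientation(): TCP orientation.
- r.get_ft_force(): force on the tool from outside, world axes, zero at the start.
- r.get_wrist_torque(): the same for the moment, N m.
- r.get_width(): finger opening in mm.
Only numpy, scipy, OpenCV 4.12 (cv2) and the standard library are available. Lean on these libraries where they do the work, as an engineer would, in place of code of your own. Each camera call takes 0.05 s, during which the arm holds its last target.

## Working session

There is one attempt and no reset: what is moved stays moved. The work goes in short steps, each a Python script; the robot and the scene stay as the last script left them, time stands still between calls to the robot, and variables do not carry over. Pictures are saved under pics/ and viewed, and the job is handed in when it is done.

```bash
ls; mkdir -p pics; python3 - <<'E'
from workcell import r,claw,viewer
import cv2,numpy as np
for n in("scene","top"):
    p,d=viewer.camera(n); np.savez(f"pics/{n}0.npz",p=p,d=d)
    cv2.imwrite(f"pics/{n}0.png",p[:,:,::-1])
    i=viewer.camera_info(n); print(n,np.round(i["intrinsics"],1).tolist(),i["dist_coeffs"],np.round(i["cam_to_world"],3).tolist())
print(r.get_time_s(),r.get_orientation())
E
```

```text
pics
scene [[365.9, 0.0, 316.8], [0.0, 365.9, 201.7], [0.0, 0.0, 1.0]] [0.00616189 0.         0.         0.         0.        ] [[-0.798, 0.474, -0.372, 791.593], [0.602, 0.634, -0.485, 447.109], [0.006, -0.611, -0.791, 847.315], [0.0, 0.0, 0.0, 1.0]]
top [[442.9, 0.0, 321.8], [0.0, 442.9, 197.3], [0.0, 0.0, 1.0]] [-0.08743328  0.          0.          0.          0.        ] [[0.001, -0.987, 0.162, 239.81], [-1.0, -0.002, -0.006, 11.202], [0.006, -0.162, -0.987, 1301.445], [0.0, 0.0, 0.0, 1.0]]
0.1 [-0.69939942 -0.10458516  0.69947563 -0.10313217]
```

View pics/scene0.png

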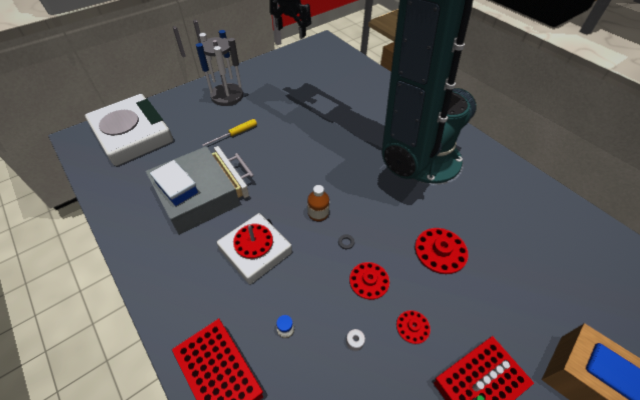

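View pics/top0.png

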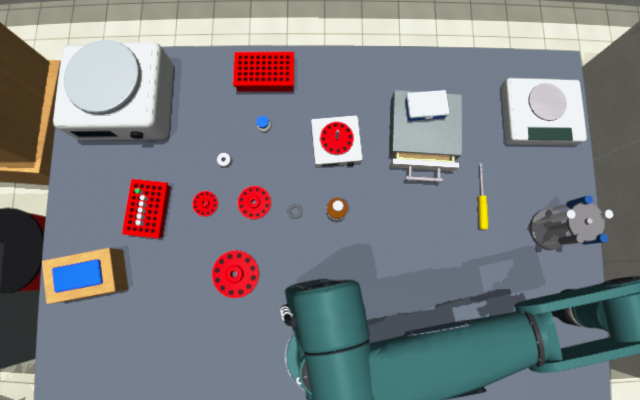

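Three loose red discs are candidates: top picture (205,203) small, (254,202) middle, (236,273) large. The middle-sized one at (254,202) is the one the task means. I'll check their sizes and measure everything else.

```bash
cat > h.py <<'E'
import cv2,numpy as np
from workcell import r,claw,viewer
def cloud(n,d):
    i=viewer.camera_info(n);K=np.array(i["intrinsics"]);D=np.array(i["dist_coeffs"]);T=np.array(i["cam_to_world"])
    v,u=np.mgrid[0:400,0:640]
    q=cv2.undistortPoints(np.stack([u,v],-1).reshape(-1,1,2).astype(float),K,D).reshape(400,640,2)
    P=np.dstack([q[...,0]*d,q[...,1]*d,d]); W=P@T[:3,:3].T+T[:3,3]; W[d<=0]=np.nan
    return W
def fitc(pts):
    # min enclosing circle & centroid
    c,rad=cv2.minEnclosingCircle(pts.astype(np.float32)); return np.round(c,1),round(rad,1)
E
python3 - <<'E'
from h import *
for n,objs in (("top",dict(small=(205,203),mid=(254,202),large=(236,273),spacer=(224,160),collar=(295,211),bottle=(337,208),jar=(263,124),base=(337,139))),
 ("scene",dict(small=(413,327),mid=(370,281),large=(441,250),spacer=(356,339),collar=(346,242),bottle=(318,200),jar=(285,325),base=(254,244)))):
    f=np.load(f"pics/{n}0.npz");p,d=f["p"],f["d"];W=cloud(n,d)
    print(n,"bench z",np.nanmedian(W[230:240,150:160,2]) if n=="top" else np.nanmedian(W[370:380,300:320,2]))
    m=(W[...,2]>4).astype(np.uint8)
    k,lab,st,cen=cv2.connectedComponentsWithStats(m)
    for o,(u,v) in objs.items():
        l=lab[v-6:v+7,u-6:u+7]; l=l[l>0]
        if len(l)==0: print(o,"none");continue
        l=np.bincount(l).argmax(); X=W[lab==l]
        print(o,len(X),"zmax",X[:,2].max().round(1),"bbox",X[:,:2].min(0).round(),X[:,:2].max(0).round(),fitc(X[:,:2]))
        if o in("mid","small","spacer","large"):
            zt=X[:,2].max();Y=X[X[:,2]>zt-4];print("   top face",fitc(Y[:,:2]),Y.mean(0).round(1))
    big=cv2.resize(p[100:300,180:480],None,fx=2.6,fy=2.6,interpolation=cv2.INTER_CUBIC)
    if n=="top": cv2.imwrite("pics/crop_top.png",big[:,:,::-1])
E
```

```text
top bench z 43.865325516992584
small 510 zmax 27.2 bbox [390. 308.] [477. 401.] (array([433.1, 353.9]), 48.0)
   top face (array([432.7, 351. ]), 12.7) [431.  351.8  24.8]
mid 851 zmax 34.7 bbox [384. 151.] [493. 255.] (array([437.6, 205.1]), 55.7)
   top face (array([436.8, 210.3]), 15.4) [440.9 211.9  32.5]
large 1790 zmax 44.5 bbox [158. 167.] [296. 323.] (array([231.5, 247.8]), 81.6)
   top face (array([228.9, 253.2]), 23.0) [223.2 253.9  41.7]
spacer 176 zmax 33.5 bbox [542. 271.] [591. 315.] (array([566.4, 296.6]), 25.6)
   top face (array([563., 295.]), 19.9) [562.5 297.8  31.2]
collar 148 zmax 15.8 bbox [376.  61.] [432. 118.] (array([405.9,  93. ]), 32.2)
bottle 409 zmax 115.2 bbox [379. -77.] [453.  -6.] (array([415.9, -42.1]), 37.4)
jar 175 zmax 57.2 bbox [655. 162.] [712. 202.] (array([682.2, 187.3]), 29.9)
base 2337 zmax 123.7 bbox [ 544. -127.] [712.  48.] (array([629.2, -42.2]), 106.1)
scene bench z -0.20134964470798877
small 810 zmax 22.4 bbox [398. 315.] [475. 390.] (array([436.3, 352.9]), 39.1)
   top face (array([437.2, 351.7]), 13.6) [436.9 351.8  20.1]
mid 1150 zmax 30.6 bbox [391. 156.] [489. 255.] (array([440.2, 205. ]), 50.2)
   top face (array([441.2, 205.6]), 16.6) [442.5 206.6  27.4]
large 1858 zmax 39.3 bbox [163. 187.] [299. 323.] (array([230.7, 255.5]), 69.0)
   top face (array([231.3, 254.7]), 23.4) [231.  255.4  36.5]
spacer 300 zmax 31.6 bbox [547. 277.] [586. 317.] (array([566.1, 296.6]), 20.0)
   top face (array([566.4, 297. ]), 19.6) [566.5 296.3  28.7]
collar 135 zmax 10.9 bbox [393.  60.] [436. 106.] (array([414.3,  83.1]), 23.3)
bottle 627 zmax 112.8 bbox [388. -63.] [447.  -7.] (array([417.8, -36.2]), 30.0)
jar 319 zmax 53.1 bbox [658. 164.] [695. 200.] (array([675.9, 182.5]), 18.7)
base 2982 zmax 122.9 bbox [ 548. -113.] [698.  38.] (array([622.8, -36.8]), 95.2)
```

View pics/crop_top.png

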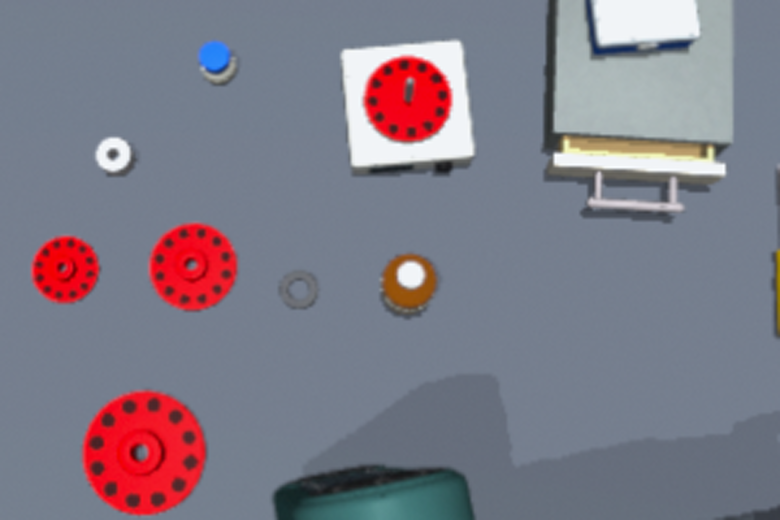

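```bash
cat >> h.py <<'E'
def rayplane(n,uv,z):
    i=viewer.camera_info(n);K=np.array(i["intrinsics"]);D=np.array(i["dist_coeffs"]);T=np.array(i["cam_to_world"])
    q=cv2.undistortPoints(np.array(uv,float).reshape(-1,1,2),K,D).reshape(-1,2)
    R=np.c_[q,np.ones(len(q))]@T[:3,:3].T; s=(z-T[2,3])/R[:,2]
    return (T[:3,3]+R*s[:,None])[:,:2]
def proj(n,X):
    i=viewer.camera_info(n);T=np.linalg.inv(np.array(i["cam_to_world"]))
    rv,_=cv2.Rodrigues(T[:3,:3]); return cv2.projectPoints(np.array(X,float).reshape(-1,1,3),rv,T[:3,3],np.array(i["intrinsics"]),np.array(i["dist_coeffs"]))[0].reshape(-1,2)
def circ(n,mask,z,box):
    u0,v0,u1,v1=box; m=np.zeros_like(mask,np.uint8); m[v0:v1,u0:u1]=mask[v0:v1,u0:u1]
    k,l,st,c=cv2.connectedComponentsWithStats(m); b=1+np.argmax(st[1:,4]); m=(l==b).astype(np.uint8)
    h=cv2.convexHull(np.concatenate(cv2.findContours(m,0,1)[0]))[:,0]
    P=rayplane(n,h,z); e=cv2.fitEllipse(P.astype(np.float32)); return np.round(e[0],1),np.round(e[1],1)
E
python3 - <<'E'
from h import *
for n in("top","scene"):
    f=np.load(f"pics/{n}0.npz");p=f["p"];hsv=cv2.cvtColor(p,cv2.COLOR_RGB2HSV)
    red=((hsv[...,1]>180)&((hsv[...,0]<8)|(hsv[...,0]>172))).astype(np.uint8)
    wh=((hsv[...,1]<40)&(hsv[...,2]>170)).astype(np.uint8)
    B=dict(top=dict(deck=(310,115,365,160),disc=(232,180,275,222),spacer=(212,150,236,170)),scene=dict(deck=(228,220,278,264),disc=(345,258,393,303),spacer=(340,325,370,352)))[n]
    print(n,"deck",circ(n,red,57 if n=="scene" else 58,B["deck"]),"disc",circ(n,red,6,B["disc"]),"spacer",circ(n,wh,28,B["spacer"]))
    c=dict(top=(330,75,480,195),scene=(130,130,290,280))[n]
    cv2.imwrite(f"pics/cab_{n}.png",cv2.resize(p[c[1]:c[3],c[0]:c[2]],None,fx=5 if n=="top" else 3.7,fy=5 if n=="top" else 3.7,interpolation=cv2.INTER_CUBIC)[:,:,::-1])
    # spindle
    print(np.round(proj(n,[[622,-36,122],[622,-36,58]]),1).tolist())
E
```

```text
top deck (array([619.9, -39.3]), array([93.7, 96.4])) disc (array([437.8, 204.4]), array([96.9, 97.6])) spacer (array([564.1, 296.6]), array([39.6, 40.3]))
[[336.2, 130.2], [335.4, 137.0]]
scene deck (array([623.2, -35.1]), array([95.8, 97.6])) disc (array([440. , 206.1]), array([ 97.2, 100. ])) spacer (array([565.9, 297.7]), array([36.9, 37.3]))
[[249.5, 225.5], [253.0, 239.7]]
```

View pics/cab_top.png

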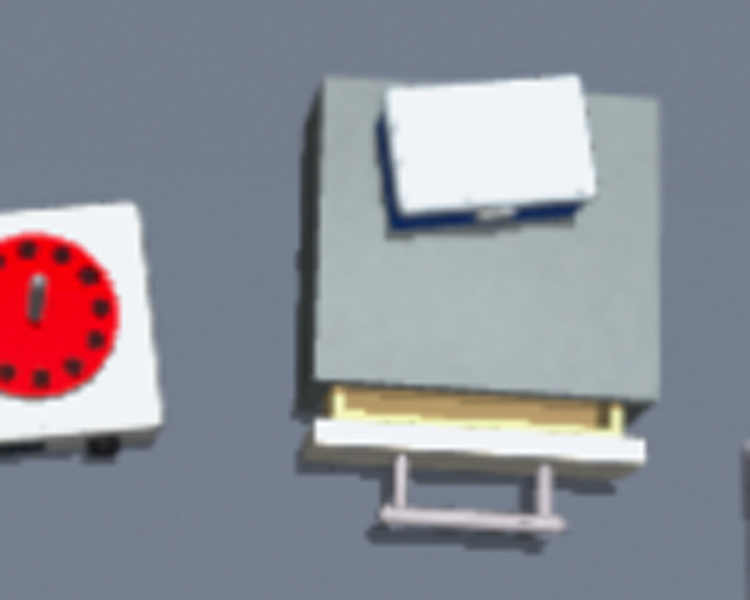

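View pics/cab_scene.png

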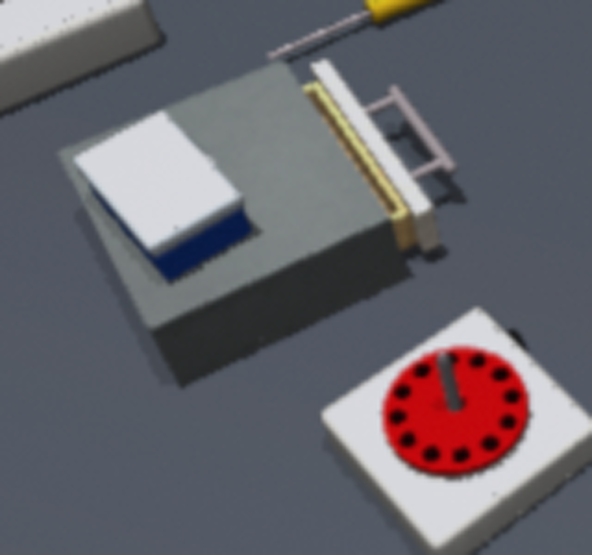

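Top view crop (330,75 offset, ×5): drawer slightly open, handle bar ends at about (407,178) and (442,180). Deck, disc and spacer agree between the two cameras to within 2–4 mm, and the sizes match (disc about 98–100 mm, spacer about 37–40 mm). The middle disc is confirmed at 100 mm; the others measure about 78 and 137 mm. Next is the handle.

```bash
cat >> h.py <<'E'
from scipy.spatial.transform import Rotation as Rn
def Q(a):
    y=np.array([np.cos(a),np.sin(a),0]);x=np.array([0,0,-1.]);return Rn.from_matrix(np.c_[x,y,np.cross(x,y)]).as_quat().tolist()
E
python3 - <<'E'
from h import *
t=np.array([[383,513],[562,523]])/5+[330,75]; s=np.array([[395,90],[450,165]])/3.7+[130,130]
for n,uv in(("top",t),("scene",s)):
    P=rayplane(n,uv,43); d=P[0]-P[1]; d*=np.sign(d[1]); print(n,P.round(1).tolist(),P.mean(0).round(1),np.hypot(*d).round(1),"bar dev from y",np.arctan2(-d[0],d[1]).round(3))
c=np.array([[322,80],[658,100],[658,400],[315,380]])/5+[330,75]; P=rayplane("top",c,75);print(P.round(1).tolist())
c=np.array([[62,153],[280,63],[150,328],[397,217]])/3.7+[130,130]; print(rayplane("scene",c,75).round(1).tolist())
R=Rn.from_quat(r.get_orientation()).as_matrix();print(R.round(3).tolist())
for p,a in(((465,-245,120),0.),((465,-245,120),np.pi),((565,297,120),np.pi/2),((565,297,120),-np.pi/2),((621,-37,150),np.pi/2),((621,-37,150),-np.pi/2)):
    print(p,a,r.solve_ik(p,Q(a)))
E
```

```text
top [[505.0, -243.7], [499.4, -349.1]] [ 502.2 -296.4] 105.6 bar dev from y -0.052
scene [[499.8, -340.2], [506.2, -240.8]] [ 503.  -290.5] 99.7 bar dev from y -0.065
[[759.0, -210.1], [749.3, -410.7], [565.5, -399.7], [576.0, -200.5]]
[[749.0, -401.2], [570.8, -391.5], [762.0, -206.7], [575.5, -192.3]]
[[-0.0, 0.291, -0.957], [0.002, -0.957, -0.291], [-1.0, -0.002, -0.0]]
(465, -245, 120) 0.0 [-5.92817722e-01  8.80285122e-02  1.60949530e+00 -4.44089210e-16
  1.44406884e+00 -5.92817722e-01]
(465, -245, 120) 3.141592653589793 [-5.92817722e-01  8.80285122e-02  1.60949530e+00 -4.44089210e-16
  1.44406884e+00  2.54877493e+00]
(565, 297, 120) 1.5707963267948966 [ 3.95178288e-01  3.30459802e-01  1.32071759e+00 -4.44089210e-16
  1.49041526e+00 -1.17561804e+00]
(565, 297, 120) -1.5707963267948966 [ 3.95178288e-01  3.30459802e-01  1.32071759e+00 -4.44089210e-16
  1.49041526e+00  1.96597461e+00]
(621, -37, 150) 1.5707963267948966 [-1.50618928e-01  2.78425220e-01  1.32612324e+00 -4.44089210e-16
  1.53704419e+00 -1.72141525e+00]
(621, -37, 150) -1.5707963267948966 [-1.50618928e-01  2.78425220e-01  1.32612324e+00 -4.44089210e-16
  1.53704419e+00  1.42017740e+00]
```

```bash
python3 - <<'E'
from h import *
phi=-0.057; q=Q(phi); c=np.array([502.6,-293.5]); n=np.array([np.cos(phi),np.sin(phi)])
claw.move_gripper(30)
r.reach([*c,110],q)
print("c",r.move_l([*c,28],feed=100,contact_N=6),r.get_ee_pos())
claw.move_gripper(0,25); print("w",r.get_width(),r.get_ft_force())
print("pull",r.move_l([*(c-n*145),28],feed=110,contact_N=12),r.get_ee_pos(),r.get_width(),r.get_ft_force(),r.get_time_s())
E
```

```text
c True [ 501.86193993 -292.85181181   27.24007842]
w 10.27254315874909 [ 0.42890035 -0.84936886  3.85798517]
pull True [ 390.20541166 -285.96189954   26.27016043] 9.69198374663756 [3.85628077 0.20834806 0.10098096] 4.3333
```

```bash
cat >> h.py <<'E'
def shot(tag):
    for n in("top","scene"):
        p,d=viewer.camera(n); np.savez(f"pics/{n}{tag}.npz",p=p,d=d); cv2.imwrite(f"pics/{n}{tag}.png",p[:,:,::-1])
def crop(n,tag,box,f):
    p=np.load(f"pics/{n}{tag}.npz")["p"];u0,v0,u1,v1=box
    cv2.imwrite(f"pics/c_{n}{tag}.png",cv2.resize(p[v0:v1,u0:u1],None,fx=f,fy=f,interpolation=cv2.INTER_CUBIC)[:,:,::-1])
E
python3 - <<'E'
from h import *
claw.move_gripper(30)
x,y,z=r.get_ee_pos()
r.move_l([x,y,130],feed=200)
claw.move_gripper(70)
r.reach([565,297,130],Q(np.pi/2-0.5))
shot(1); print(r.get_time_s(),r.get_ee_pos())
crop("top",1,(380,90,480,210),4.5);crop("scene",1,(150,130,290,240),5)
E
```

```text
8.0833 [565.47415942 295.83530377 130.13517797]
```

View pics/c_top1.png

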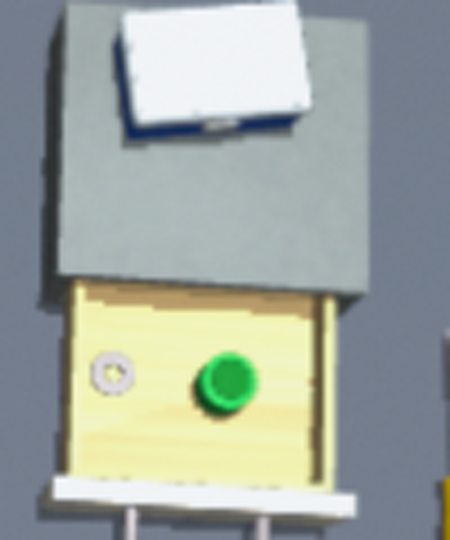

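View pics/c_scene1.png

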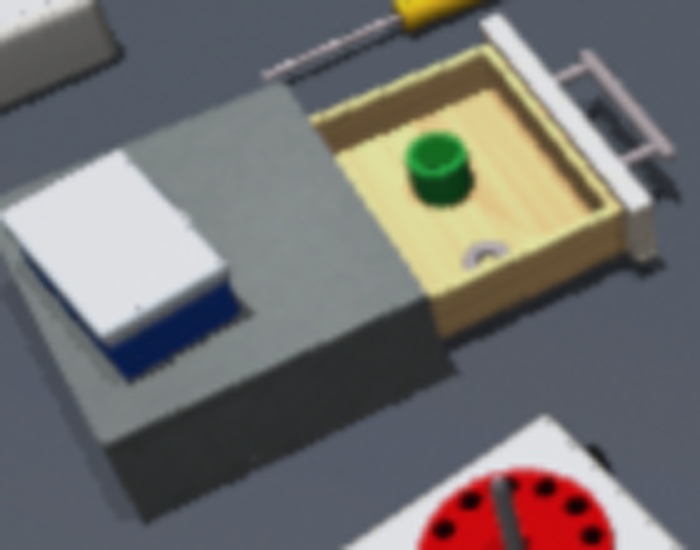

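View pics/scene1.png

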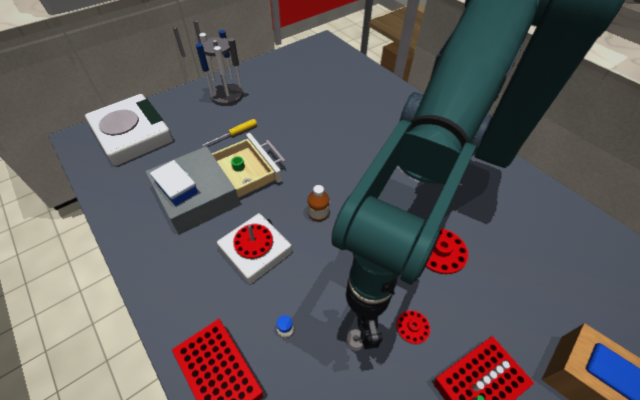

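The drawer is well open, with the cap at top-crop (228,383), i.e. px (430.7,175.1), and the washer to its left. Next I'll grip the spacer twice, 90° apart, to centre it on the tool.

```bash
python3 - <<'E'
from h import *
f=np.load("pics/top1.npz")["p"];
for n,box in(("top",(415,160,450,190)),("scene",(225,150,250,175))):
    p=np.load(f"pics/{n}1.npz")["p"];hsv=cv2.cvtColor(p,cv2.COLOR_RGB2HSV)
    g=((hsv[...,1]>120)&(abs(hsv[...,0].astype(int)-65)<15)).astype(np.uint8)
    u0,v0,u1,v1=box; mm=np.argwhere(g[v0:v1,u0:u1]); print(n,mm.min(0)+[v0,u0],mm.max(0)+[v0,u0])
    print(rayplane(n,[[430.7,175.1]] if n=="top" else [[150+438/5,130+153/5]],52))
c=[565,297.2]
claw.move_gripper(60)
r.reach([*c,80],Q(0.0))
print(r.move_l([*c,12],feed=100,contact_N=6),r.get_ee_pos(),r.get_ft_force())
claw.move_gripper(0,20);print(r.get_width(),r.get_ee_pos(),r.get_ft_force())
claw.move_gripper(60)
x,y,z=r.get_ee_pos()
r.move_l([*c,40],feed=100)
r.reach([*c,40],Q(np.pi/2))
r.move_l([*c,12],feed=80,contact_N=6)
claw.move_gripper(0,40);print(r.get_width(),r.get_ee_pos(),r.get_ft_force())
r.move_l([*c,150],feed=200)
print(r.get_ee_pos(),r.get_width(),r.get_ft_force(),r.get_time_s())
shot(2)
E
```

```text
top [169 424] [181 436]
[[ 510.76089357 -312.69071618]]
scene [157 231] [170 243]
[[ 514.10337133 -306.73326142]]
False [565.55998545 297.39520315  12.67330688] [ 0.04737301 -0.6284374   0.42695574]
39.4040410236708 [565.83963958 297.57944192  13.46199367] [0.23443271 0.93476921 3.82532243]
37.98431319654076 [565.52778653 297.42599267  12.79303566] [-0.33565187  0.60136729  1.22857497]
[564.11186008 296.84793765 148.23854267] 37.865776578861684 [ 0.14623393 -0.62846071 -0.90587952] 14.3167
```

View pics/scene2.png

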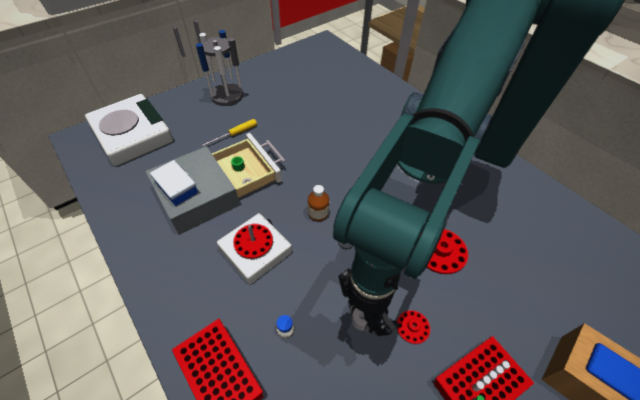

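```bash
python3 - <<'E'
from h import *
r.reach([622,-36.5,160],Q(np.pi/2)); r.move_l([622,-36.5,146],feed=60)
r.wait(0.2);print(r.get_ee_pos(),r.get_ft_force(),r.get_time_s())
shot(3);crop("top",3,(290,90,390,170),7.5);crop("scene",3,(205,180,305,270),7.5)
E
```

```text
[622.20654937 -36.4374872  146.32231104] [ 0.06104483 -0.06183185 -1.33614262] 16.275
```

View pics/c_top3.png

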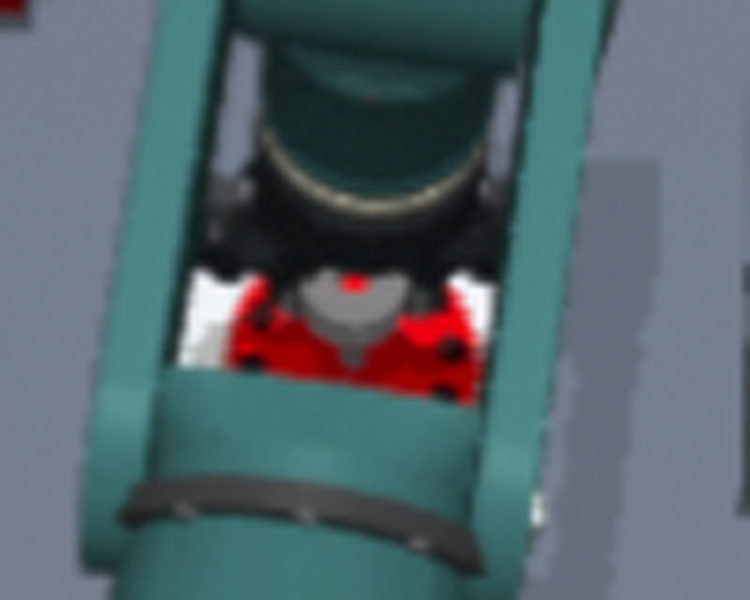

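View pics/c_scene3.png

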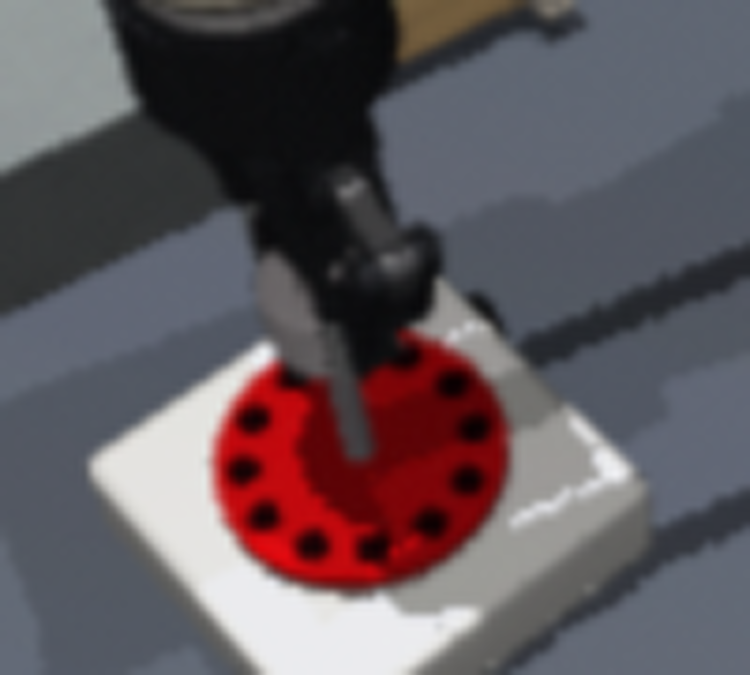

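```bash
python3 - <<'E'
from h import *
t=np.linspace(0,2*np.pi,60)
ims=[]
for n,box in(("top",(315,110,365,160)),("scene",(225,195,275,245))):
    for tag in(0,3):
        p=np.load(f"pics/{n}{tag}.npz")["p"];u0,v0,u1,v1=box;F=8
        im=cv2.resize(p[v0:v1,u0:u1],None,fx=F,fy=F,interpolation=cv2.INTER_NEAREST)[:,:,::-1].copy()
        def dr(X,c):
            q=(proj(n,X)-[u0,v0]+.5)*F
            cv2.polylines(im,[np.round(q).astype(np.int32)],False,c,1)
        if tag==3:
            for z in(133.5,161.5): dr(np.c_[622.2+20*np.cos(t),-36.4+20*np.sin(t),0*t+z],(255,255,0))
            dr(np.c_[622.2+7*np.cos(t),-36.4+7*np.sin(t),0*t+161.5],(255,255,0))
        dr([[622,-36.5,122],[622,-36.5,58]],(0,255,0))
        dr(np.c_[622+50*np.cos(t),-36.5+50*np.sin(t),0*t+58],(0,255,0))
        ims.append(im[:300])
cv2.imwrite("pics/ov3.png",np.vstack([np.hstack(ims[:2]),np.hstack(ims[2:])]))
E
```

```text
(no output)
```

View pics/ov3.png

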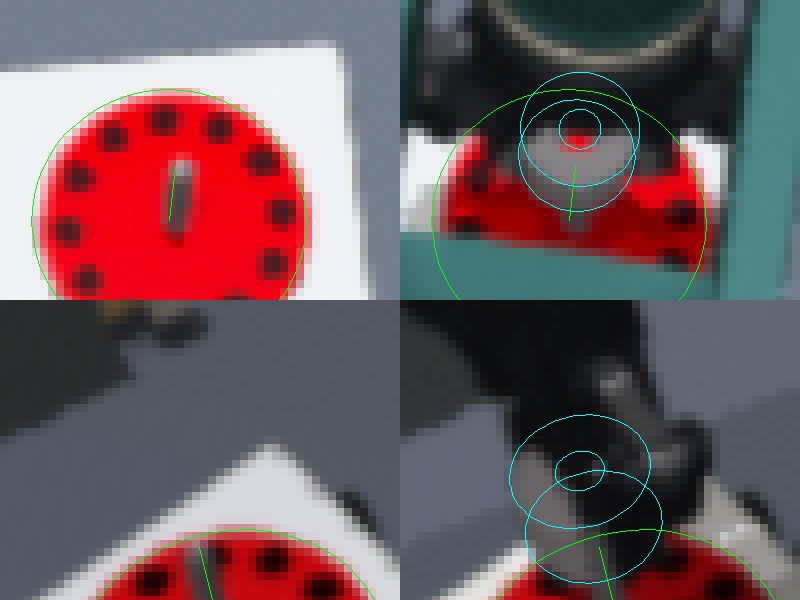

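```bash
python3 - <<'E'
from h import *
for n,box in(("top",(325,122,350,148)),("scene",(240,218,268,250))):
    p=np.load(f"pics/{n}0.npz")["p"].astype(float);u0,v0,u1,v1=box
    a=p[v0:v1,u0:u1]; ng=255-np.clip(a[...,0]-a[...,1:].mean(-1),0,255)  # non-redness
    print(n)
    P=[]
    for v in range(v0,v1):
        w=ng[v-v0].copy()
        # restrict near the predicted line
        A=proj(n,[[622,-37,122],[622,-37,58]]); u=np.interp(v,A[:,1],A[:,0]) if A[0,1]-2<v<A[1,1]+3 else None
        if u is None: continue
        us=np.arange(u0,u1); k=abs(us-u)<5.5; ww=np.clip(w[k]-w[k].min()-15,0,None); 
        if ww.sum()>20: P.append([v,round((ww*us[k]).sum()/ww.sum(),2),int(ww.max()),round(ww.sum()/ww.max(),1),round(u,2)])
    for x in P: print(x)
E
```

```text
top
[129, np.float64(337.26), 38, np.float64(1.8), np.float64(336.6)]
[130, np.float64(337.3), 185, np.float64(2.7), np.float64(336.6)]
[131, np.float64(337.22), 217, np.float64(3.2), np.float64(336.5)]
[132, np.float64(337.1), 215, np.float64(3.0), np.float64(336.38)]
[133, np.float64(336.95), 215, np.float64(3.0), np.float64(336.25)]
[134, np.float64(336.84), 214, np.float64(3.2), np.float64(336.13)]
[135, np.float64(336.8), 213, np.float64(3.2), np.float64(336.0)]
[136, np.float64(336.7), 204, np.float64(3.1), np.float64(335.87)]
[137, np.float64(336.52), 197, np.float64(3.0), np.float64(335.75)]
[138, np.float64(336.5), 175, np.float64(2.7), np.float64(335.74)]
[139, np.float64(336.42), 90, np.float64(2.2), np.float64(335.74)]
[140, np.float64(336.67), 32, np.float64(1.5), np.float64(335.74)]
scene
[224, np.float64(246.62), 121, np.float64(5.4), np.float64(249.29)]
[225, np.float64(247.7), 129, np.float64(6.3), np.float64(249.29)]
[226, np.float64(249.63), 138, np.float64(5.3), np.float64(249.48)]
[227, np.float64(250.2), 162, np.float64(5.3), np.float64(249.73)]
[228, np.float64
[... 233 characters left out ...]
), np.float64(250.73)]
[232, np.float64(250.58), 168, np.float64(3.9), np.float64(250.98)]
[233, np.float64(250.94), 168, np.float64(3.9), np.float64(251.23)]
[234, np.float64(251.21), 167, np.float64(3.8), np.float64(251.48)]
[235, np.float64(251.39), 165, np.float64(3.9), np.float64(251.73)]
[236, np.float64(251.68), 168, np.float64(3.7), np.float64(251.97)]
[237, np.float64(252.06), 169, np.float64(4.3), np.float64(252.22)]
[238, np.float64(252.35), 165, np.float64(4.7), np.float64(252.47)]
[239, np.float64(252.44), 167, np.float64(4.7), np.float64(252.72)]
[240, np.float64(252.36), 146, np.float64(4.0), np.float64(252.83)]
[241, np.float64(252.4), 47, np.float64(2.6), np.float64(252.83)]
```

```bash
python3 - <<'E'
from h import *
c=[621.8,-38.2]
r.move_l([*c,146],feed=60)
print(r.move_l([*c,120],feed=60,contact_N=5),r.get_ee_pos(),r.get_ft_force(),r.get_wrist_torque())
E
```

```text
False [621.57519682 -38.15613097 119.46202658] [ 0.41714022 -0.03381734  0.05562645] [-0.0260377   0.01677946 -0.06152999]
```

```bash
python3 - <<'E'
from h import *
c=[621.8,-38.2]
print(r.move_l([*c,76],feed=90,contact_N=6),r.get_ee_pos(),r.get_ft_force())
print(r.move_l([*c,67],feed=20,contact_N=4),r.get_ee_pos(),r.get_ft_force(),r.get_time_s())
E
```

```text
False [621.78601379 -38.17626984  75.94320605] [ 0.00878244 -0.51215282 -1.143171  ]
True [622.5114258  -38.29108419  70.74229963] [ 0.31155694 -0.31878429  3.44505371] 18.225
```

```bash
python3 - <<'E'
from h import *
claw.move_gripper(60)
r.move_l([621.8,-38.2,150],feed=250)
shot(4)
c=[439.5,205.5]
r.reach([*c,90],Q(0.0)); claw.move_gripper(46)
print(r.move_l([*c,10],feed=60,contact_N=4),r.get_ee_pos(),r.get_time_s())
E
python3 - <<'E'
from h import *
crop("scene",4,(205,180,305,270),7.5)
E
```

```text
True [439.12870605 205.35193283  13.70732208] 22.375
```

View pics/c_scene4.png

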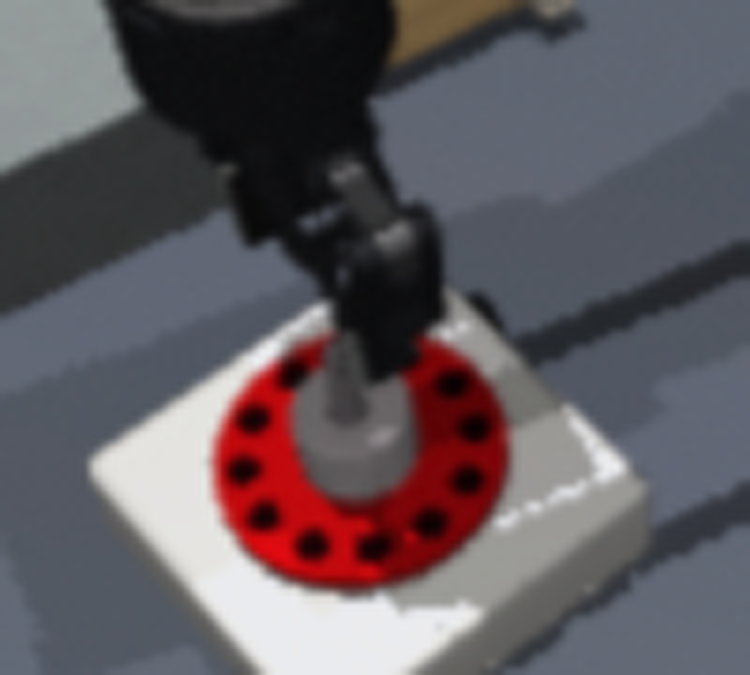

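The spacer sits flat on the deck around the spindle (crop ~(355,440)). The fingertips touch the plate with the TCP at 13.7, as expected. Next I'll grip the hub twice.

```bash
python3 - <<'E'
from h import *
c=[439.5,205.5]
r.move_l([*c,16.5],feed=40)
claw.move_gripper(0,20);print(r.get_width(),r.get_ee_pos(),r.get_ft_force())
claw.move_gripper(48)
r.move_l([*c,45],feed=100); r.reach([*c,45],Q(np.pi/2)); r.move_l([*c,16.5],feed=80,contact_N=5)
claw.move_gripper(0,45);print(r.get_width(),r.get_ee_pos(),r.get_ft_force())
z0=r.get_ee_pos()[2]
r.move_l([*c,165],feed=200)
r.reach([621.8,-38.2,165],Q(np.pi/2)); r.wait(.2)
print(z0,r.get_ee_pos(),r.get_ft_force(),r.get_width(),r.get_time_s())
shot(5);crop("top",5,(290,90,390,170),7.5);crop("scene",5,(205,160,305,270),6)
E
```

```text
33.7139092730873 [439.60844651 205.52818686  16.50663577] [-0.37917029  0.10658347  0.40437711]
33.36321980906897 [440.09365527 205.70299049  17.16941188] [-0.3292026   0.8659008   0.46963723]
17.16941188484768 [621.53028781 -36.63495746 165.477887  ] [ 0.3301686   0.43411538 -1.26092373] 33.61469990193209 28.0417
```

View pics/c_scene5.png

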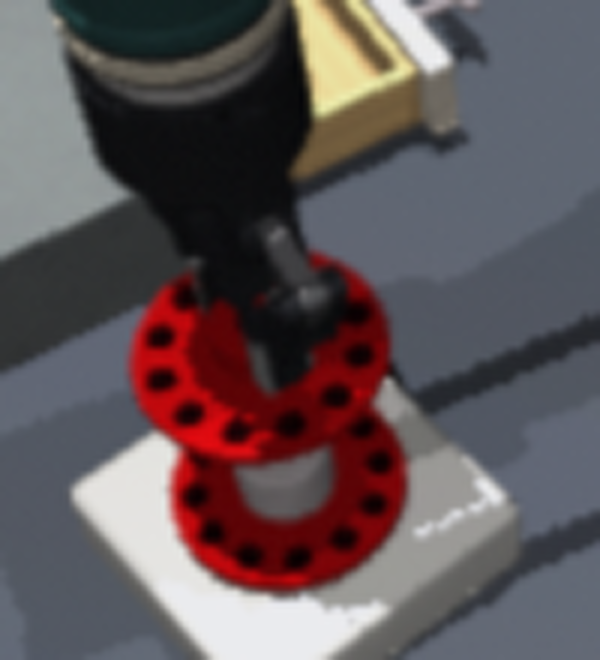

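View pics/c_top5.png

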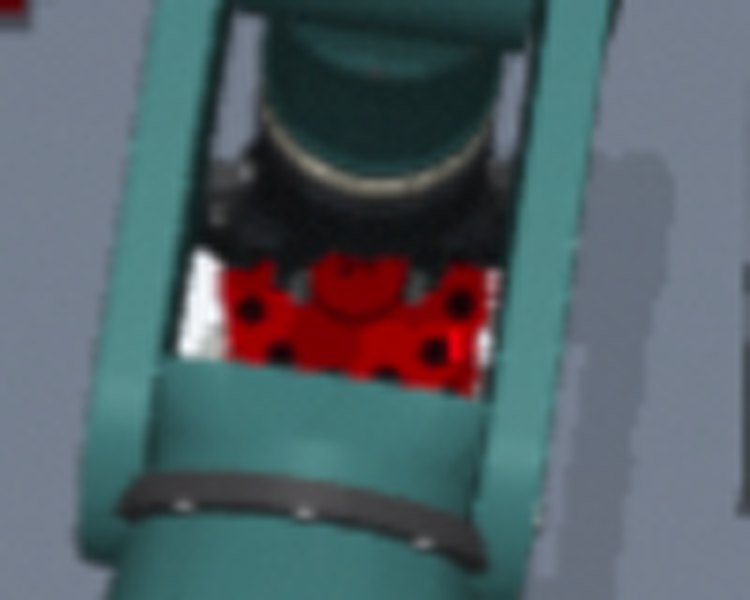

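```bash
python3 - <<'E'
from h import *
c=[621.8,-38.2]
r.move_l([*c,142],feed=50);r.wait(.1);print(r.get_ee_pos())
print(r.move_l([*c,127],feed=50,contact_N=5),r.get_ee_pos(),r.get_ft_force())
E
```

```text
[622.05890023 -38.30006321 142.3853229 ]
False [621.40277811 -38.14350687 126.23238862] [ 0.9068609  -0.21989354 -0.90691035]
```

```bash
python3 - <<'E'
from h import *
c=[621.8,-38.2]
print(r.move_l([*c,107],feed=60,contact_N=6),r.get_ee_pos(),r.get_ft_force())
print(r.move_l([*c,99],feed=15,contact_N=4),r.get_ee_pos(),r.get_ft_force(),r.get_time_s())
E
```

```text
False [621.35330805 -38.13599169 106.22655424] [-0.43288497  0.24859621 -1.24547632]
True [622.09681103 -38.19189048 103.20688179] [ 0.52275827 -0.13017242  4.30832131] 30.1667
```

```bash
python3 - <<'E'
from h import *
claw.move_gripper(56)
r.move_l([621.8,-38.2,180],feed=200)
shot(6);print(r.get_time_s())
for n,box in(("top",(418,162,444,188)),("scene",(224,150,252,176))):
    p=np.load(f"pics/{n}6.npz")["p"];hsv=cv2.cvtColor(p,cv2.COLOR_RGB2HSV)
    g=((hsv[...,1]>130)&(abs(hsv[...,0].astype(int)-65)<20)).astype(np.uint8)
    print(n,circ(n,g,52,box))
crop("scene",6,(205,150,305,270),5)
ims=[]
t=np.linspace(0,2*np.pi,60)
for n,(u0,v0,u1,v1) in(("top",(410,155,450,195)),("scene",(218,143,258,183))):
    p=np.load(f"pics/{n}6.npz")["p"];F=10
    im=cv2.resize(p[v0:v1,u0:u1],None,fx=F,fy=F,interpolation=cv2.INTER_NEAREST)[:,:,::-1].copy()
    for z in(22,52): cv2.polylines(im,[np.round((proj(n,np.c_[512.5+19*np.cos(t),-309.7+19*np.sin(t),0*t+z])-[u0,v0]+.5)*F).astype(np.int32)],False,(255,0,255),1)
    ims.append(im)
cv2.imwrite("pics/ov6.png",np.hstack(ims))
E
```

```text
31.1583
top (array([ 511.3, -310.1]), array([33.2, 40. ]))Traceback (most recent call last):
  File "<stdin>", line 8, in <module>
  File "h.py", line 22, in circ
    k,l,st,c=cv2.connectedComponentsWithStats(m); b=1+np.argmax(st[1:,4]); m=(l==b).astype(np.uint8)
                                                      ~~~~~~~~~^^^^^^^^^^
    return _wrapfunc(a, 'argmax', axis=axis, out=out, **kwds)
    return bound(*args, **kwds)
ValueError: attempt to get argmax of an empty sequence
```

In the scene view the arm hides the cap, so I'll use that camera's earlier picture (tag 1).

```bash
python3 - <<'E'
from h import *
crop("scene",6,(205,150,305,270),5)
ims=[]
t=np.linspace(0,2*np.pi,60)
for n,tag,(u0,v0,u1,v1) in(("top",6,(410,155,450,195)),("scene",1,(218,143,258,183))):
    p=np.load(f"pics/{n}{tag}.npz")["p"];F=10
    im=cv2.resize(p[v0:v1,u0:u1],None,fx=F,fy=F,interpolation=cv2.INTER_NEAREST)[:,:,::-1].copy()
    for z in(22,52): cv2.polylines(im,[np.round((proj(n,np.c_[512.5+19*np.cos(t),-309.7+19*np.sin(t),0*t+z])-[u0,v0]+.5)*F).astype(np.int32)],False,(255,0,255),1)
    ims.append(im)
cv2.imwrite("pics/ov6.png",np.hstack(ims))
E
```

```text
(no output)
```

View pics/ov6.png

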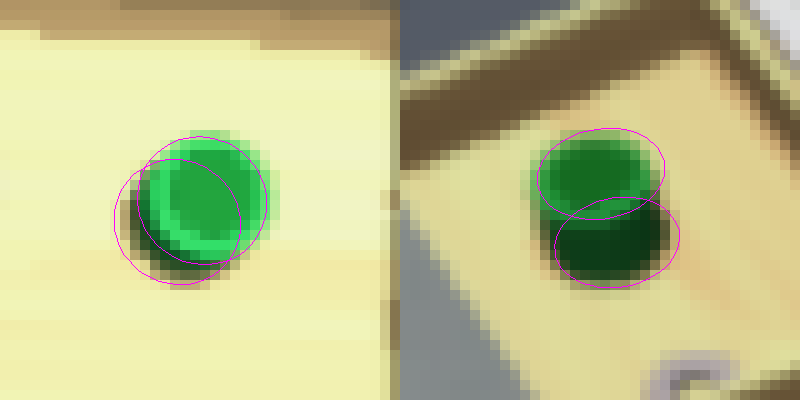

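View pics/c_scene6.png

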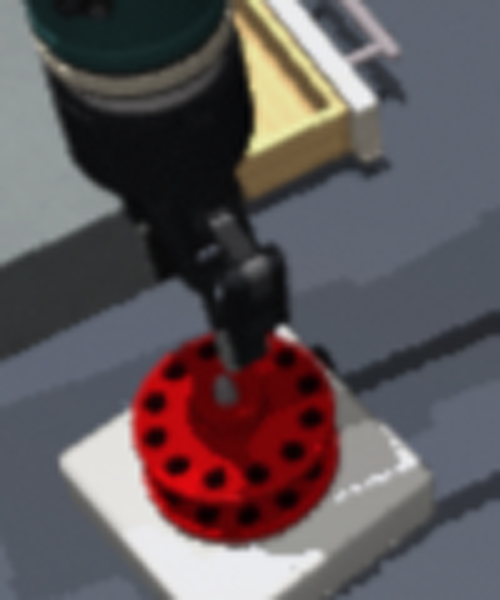

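The disc sits flat on the spacer with the spindle tip showing (crop ~(228,390)). The refined cap position is about (513,-311).

```bash
python3 - <<'E'
from h import *
c=[513.2,-311.2]; b=-0.057+np.pi/2
r.reach([*c,150],Q(b+0.5)); 
print(r.move_l([*c,35],feed=110,contact_N=5),r.get_ee_pos(),r.get_ft_force())
claw.move_gripper(0,20);print(r.get_width(),r.get_ee_pos(),r.get_ft_force())
claw.move_gripper(56)
r.move_l([*c,66],feed=100); r.reach([*c,66],Q(b-0.5)); print(r.move_l([*c,35],feed=80,contact_N=5))
claw.move_gripper(0,35);r.wait(.1);print(r.get_width(),r.get_ee_pos(),r.get_ft_force())
print(r.get_time_s(),r.get_joint_positions())
E
```

```text
Traceback (most recent call last):
workcell.Unreachable: the arm cannot take that pose within its joint ranges
```

```bash
python3 - <<'E'
from h import *
c=[513.2,-311.2]; b=-0.057-np.pi/2
r.reach([*c,150],Q(b+0.5)); 
print(r.move_l([*c,35],feed=110,contact_N=5),r.get_ee_pos(),r.get_ft_force())
claw.move_gripper(0,20);print(r.get_width(),r.get_ee_pos(),r.get_ft_force())
claw.move_gripper(56)
r.move_l([*c,66],feed=100); r.reach([*c,66],Q(b-0.5)); print(r.move_l([*c,35],feed=80,contact_N=5))
claw.move_gripper(0,35);r.wait(.1);print(r.get_width(),r.get_ee_pos(),r.get_ft_force())
print(r.get_time_s(),r.get_joint_positions())
E
```

```text
False [ 513.87092496 -311.68401515   36.10211529] [ 0.60602354 -0.31044176  0.14535212]
37.37491726879824 [ 513.88109697 -311.74685939   36.30926004] [-0.87343123 -1.27455827  3.79601411]
False
36.874161067263636 [ 513.62859169 -311.52764172   35.73503836] [-0.50533224 -0.05497384  1.80880984]
37.2 [-6.39547457e-01  3.18849802e-01  1.51332498e+00 -2.93655061e-05
  1.30785286e+00  1.48822812e+00]
```

```bash
python3 - <<'E'
from h import *
c=[513.2,-311.2];s=[621.8,-38.2]
r.move_l([*c,180],feed=200)
r.reach([*s,175],Q(-np.pi/2)); r.move_l([*s,146],feed=70); r.wait(.15)
print(r.get_ee_pos(),r.get_ft_force(),r.get_width(),r.get_time_s())
shot(7);crop("scene",7,(205,160,305,260),6);crop("top",7,(290,90,390,170),7)
E
```

```text
[622.17415439 -38.20513969 146.67916884] [-0.05132558 -0.76729409  0.05867391] 36.17892065120733 39.925
```

View pics/c_scene7.png

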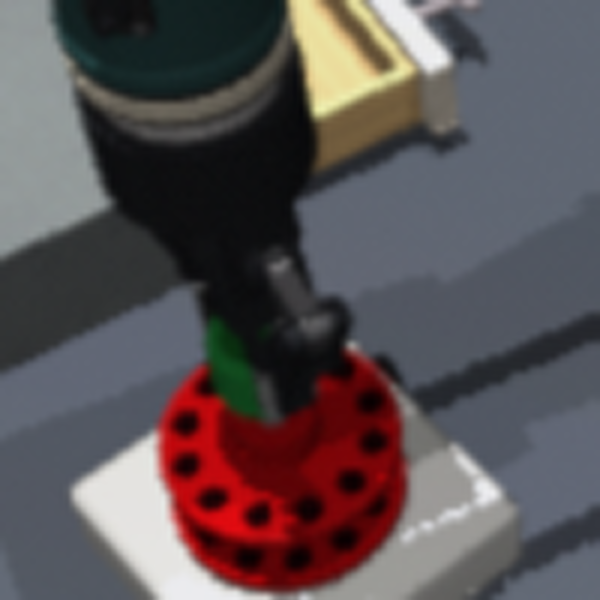

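View pics/c_top7.png

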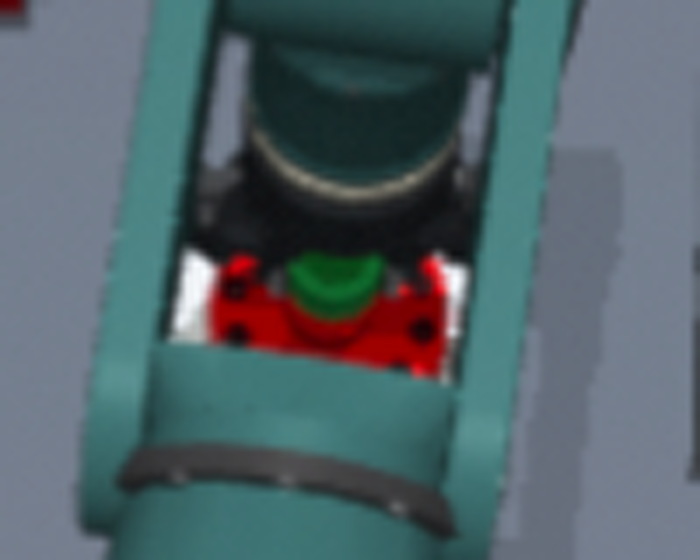

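The cap is held upright over the hub. Lowering it.

```bash
python3 - <<'E'
from h import *
s=[621.8,-38.2]
print(r.move_l([*s,129],feed=40,contact_N=4),r.get_ee_pos(),r.get_ft_force())
if r.get_ee_pos()[2]<131:
    print(r.move_l([*s,121],feed=15,contact_N=4),r.get_ee_pos(),r.get_ft_force(),r.get_time_s())
E
```

```text
False [621.61391346 -38.14204098 128.6117965 ] [ 0.41536124  0.56378856 -0.38932444]
True [622.1357408  -38.20647006 125.73396104] [-0.38789906 -0.34198901  4.23324918] 40.9667
```

```bash
python3 - <<'E'
from h import *
claw.move_gripper(60); r.wait(.1)
r.move_l([621.8,-38.2,220],feed=180)
r.reach([400,120,300],Q(-np.pi/2)); r.wait(.2)
shot(8);print(r.get_time_s(),r.get_ft_force())
W=cloud("scene",np.load("pics/scene8.npz")["d"])
p=np.load("pics/scene8.npz")["p"];hsv=cv2.cvtColor(p,cv2.COLOR_RGB2HSV)
g=((hsv[...,1]>130)&(abs(hsv[...,0].astype(int)-65)<20));g[:190]=0;g[260:]=0
print(np.nanmax(W[g][:,2]),np.nanmean(W[g],0),np.nanpercentile(W[g][:,2],[80,90]))
crop("scene",8,(205,150,305,270),5);crop("top",8,(290,90,390,170),7)
E
```

```text
43.5 [-0.08917755  0.18532437 -0.14880019]
144.81747282539777 [624.83318005 -31.5611226  136.42109325] [142.13255218 142.96250215]
```

View pics/c_scene8.png

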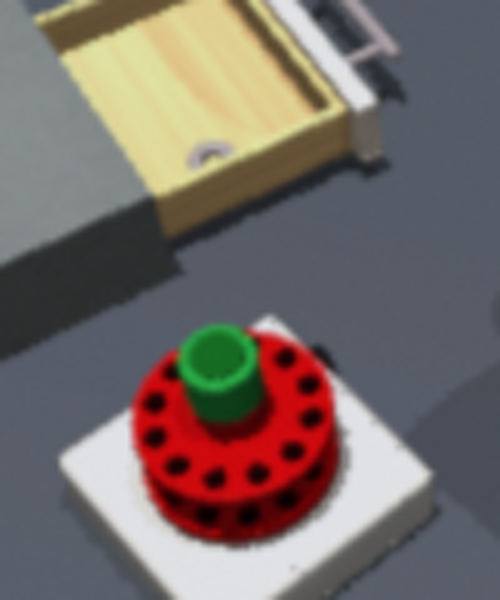

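View pics/scene8.png

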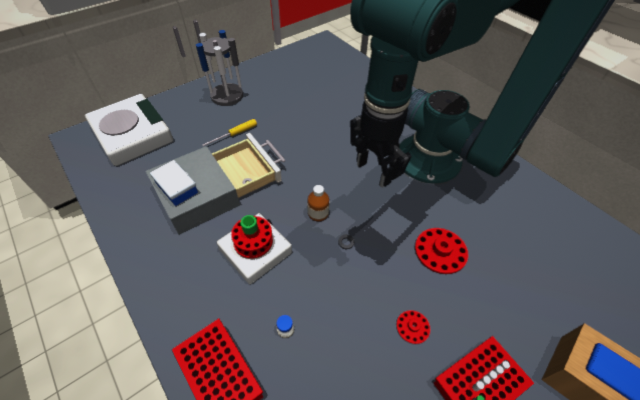

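View pics/top8.png

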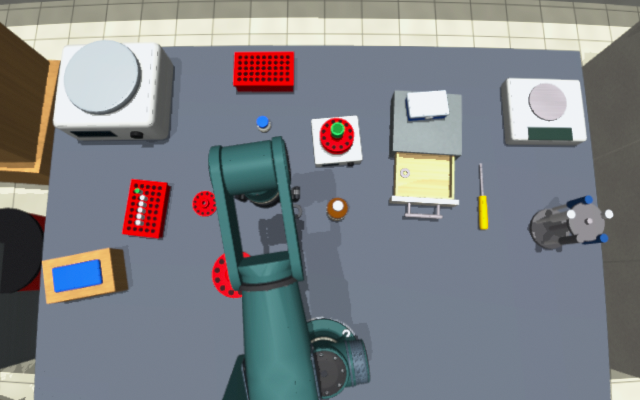

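The cap's top is at about 142–143 mm (142 expected) and the stack looks flat. The bottle (318,202), jar (285,325) and collar (346,242) are where they were. Handing in.

```bash
python3 -c "
from h import *
r.finish_job()"
```

```text
the job is handed in; nothing more can be done
```

The second deck is built: spacer, then the middle-sized (100 mm) disc hub up, then the green cap, each lowered gently until it touched the part below and then released. I handed the job in at about 43.5 s; no verdict is reported.

- **Drawer:** I pulled it by the handle until it met resistance after about 112 mm, probably its stop. It started slightly open and I left it open.
- **Seating:** The tool heights at contact were 70.7, 103.2 and 125.7 mm for spacer, disc and cap. I expected about 70.8, 103.2 and 125.4 mm. The forces I read at contact were about 4 N, and the parts went over the spindle without catching.
- **Last pictures:** The stack stands flat with the cap's top at about 142–143 mm (142 mm expected). The bottle, jar and collar stand in the same place as at the start, and the gripper is clear of everything.
- **Disagreements:** The two cameras differed by 2–6 mm in the positions they gave, largest at the cap and handle. I settled this from where the gripped spacer actually was, from overlays of expected outlines on the pictures, and by gripping each part from two directions to centre it. The gripper's width reading for the hub was 33–34 mm against the stated 36 mm, and the hold stayed firm.

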